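# Put the solder away and stand the screwdrivers in the twin-cup holder

## Robot

A 6-joint arm with a two-finger parallel gripper is mounted at the origin on the work surface. World frame = base frame: x ahead of the robot, y to its left, z up, the work surface at z = 0. Lengths are in mm, angles in rad, forces in N, time in s.
With the tool pointing down it reaches from about 400 to 925 mm from the base axis. Payload 12.5 kg.
Tool frame: the origin (TCP) lies at the very end of the fingers, on their centre line; the grasp point (between the pads) lies 19 mm behind it; z points along the fingers, y is the direction in which the jaws open and shut (so a half turn about z gives the same grasp; the last joint's range is limited). The gripper opens to 95 mm and grips with 3 to 60 N. Pads are 20 mm wide; open, the fingers measure 119 mm over their backs; the gripper's body (75 mm by 180 mm) begins 59 mm behind the grasp point.
Start: joints at [-1.273, 0.491, 1.559, -0, 1.092, -0.106], TCP at [245.596, -574.743, 214.661] pointing down, gripper open.
Joint ranges: [-3.1, 3.1], [-0.84, 2.19], [0.05, 2.79], [-1.13, 4.28], [0.06, 2.93], [-2.69, 2.69]. Speed limits (rad/s): [2.22, 2.22, 2.79, 3.14, 3.14, 3.14].

## Interface

Orientations are given as [roll, pitch, yaw] about the fixed x, y, z axes, in that order (R = Rz(yaw) Ry(pitch) Rx(roll)).
In Python, from cell import env gives the robot as it stands.
- The arm moves only by the shell command python3 -m pendant 'ROWS'. ROWS is JSON, a list that holds one entry, the list of rows, each a list of 5 numbers: the opening, from 0 (shut) to 1 (fully open), then the shift along the tool's x, y, z in m, then the turn about the tool's z in rad. A call has exactly 8 rows; each row is the pose to reach, as a shift and turn from the pose commanded when the call began, along the tool's axes at that moment; what a row does not reach only later rows make up. A row lasts 1/10 s, in which the tool goes at most 50 mm and 8.59 degrees, less where a joint would pass 70% of its speed; a pose out of reach is approached as far as the arm can. A call with a gripper value outside its range is refused whole. The fingers move at their own pace and stop on an object; the grip force is fixed at half the most. Time passes only in rows, so rows that repeat a pose let the fingers close, or fill a call up. It gives the time, the measured TCP pose, the force and the opening at its end, in the units of the state.
- env.state(): the state, without advancing time (a new reading comes with each control period).
- env.read_camera(name): name is "scene" or "side" or "wrist"; returns a dict with "image" (480x640x3 uint8, blue, green, red), "range_z" (480x640 float32, mm along the optical axis (not along the pixel's ray), 0 where there is no reading), "fx", "fy", "cx", "cy" (pixels), "rvec" (rotation vector, rad) and "tvec" (3), from world to camera coordinates, as OpenCV has them; the wrist camera has in their place "tool_from_camera" (4x4, takes a point from camera to tool coordinates, whose origin is the TCP and whose axes are the flange's). Camera axes: x right, y down, z forward; pixel columns grow to the right and rows downward; lengths in mm; the calibration is good to about 2 mm. A picture is of the moment at which its call begins: read the wrist's pose just before it.
- env.job_done(): hands the job in, once; it reports no verdict.
The state is a dict: "t": time; "joints": joint angles; "qvel": joint speeds; "tau": joint torques, N m; "eef_pos": TCP position; "tcp_rot": TCP orientation; "ft_force": force on the tool from outside, world axes, zero at the start; "moment": the same for the moment, N m; "opening": opening from 0.0 (shut) to 1.0 (fully open).
Only numpy, scipy, OpenCV 4.12 (cv2) and the standard library are available. Lean on these libraries where they do the work, as an engineer would, in place of code of your own. Each camera call takes 0.05 s, during which the arm holds its last target. There are 200 camera calls.

## Task

Tidy this test bench: the solder spool was left on top of the twin-cup tool holder, so first lift it off and put it on the pin of its round stand, sitting flat on the stand's base. Then stand the two screwdrivers from the sloped rest in the holder, blades down and fully in, one in each cup (either way round). Leave the jars and loose parts around them where they are.

Things in the scene. Friction and masses are not known exactly. Their poses are not given: they have to be found in the camera images.
- spool: Solder spool lying flat: blue flanges 66 mm across, grey winding 62 across, 38 high overall, through hole 16 across. Origin at the centre of its underside, z along its axis (up). About 0.25 kg; it starts on the rims of the holder's two cups, covering half of each mouth
- spindle: Fixed spool stand: dark round base 60 mm across and 10 high with an upright steel pin 8 across on its centre; pin top 70 above the bench. Origin on the bench under the pin
- holder: Fixed tool holder: black base plate 130 x 56 x 8 mm with two round upright aluminium cups in a row along its x axis, centres 60 apart. Each cup: outside 40 across, inside 32 across, inner floor 8 and rim 92 above the bench. Origin on the bench at the middle of the base
- cup_near (a point): Centre of the inner floor of the holder's cup at its -x end (nearer the robot), 8 mm above the bench, rim 84 above this point
- cup_far (a point): Centre of the inner floor of the holder's cup at its +x end (farther from the robot), 8 mm above the bench, rim 84 above this point
- rest: Fixed sloped rest of dark steel, base 145 x 135 x 6 mm: 20 high lip with tip pockets at its -x end, crossbar (8 thick, axis 97 above the bench, prong tips 109) under the handles 140 up from the tips. Two lanes along x, 38 either side of its middle; between lip and crossbar nothing is beside or under the tools. Origin on the bench at its middle, x away from the robot
- driver_red: Red screwdriver, 160 mm long: round steel shaft 6 across and 72 long, then round handle 20 across (88 long, necked to 12 at its lower end). Origin at the blade tip, z axis from tip to handle (vertical when standing blade down). About 60 g. Starts in one lane of the sloped rest, at 45 degrees, tip low and towards the robot, handle high and away from it
- driver_yellow: Yellow screwdriver, 160 mm long: round steel shaft 6 across and 72 long, then round handle 20 across (88 long, necked to 12 at its lower end). Origin at the blade tip, z axis from tip to handle (vertical when standing blade down). About 60 g. Starts in one lane of the sloped rest, at 45 degrees, tip low and towards the robot, handle high and away from it
- flux: Bystander: small flux jar, 28 mm across, 50 high; origin at centre of underside
- screwjar: Bystander: amber jar with black cap, 34 mm across, 36 high; origin at centre of underside
- ferrite: Bystander: black ferrite core lying on the bench, 18 mm thick, 32 long; origin at centre of underside
- relay: Bystander: loose orange relay block 28 x 20 x 18 mm; origin at centre of underside
There are look-alikes about, which are no part of the job. What is shaped like the spool but orange or pink is not meant.

How it is judged:
By the outcome, as a careful person would: the job done as asked, in the order asked, and still so for the second after the job is handed in, with the robot touching nothing.
It also fails if it takes over 72 s, if anything falls off the work surface, if the arm or the gripper's body presses on something with over 40 N, if the wrist force passes 120 N, or if a joint passes its speed limit or range.

## Working session

There is one attempt and no reset: what is moved stays moved. The work goes in short steps, Python scripts to look and compute and a shell command to move; the robot and the scene stay as the last step left them, time stands still between calls to the robot, and variables do not carry over. Pictures are saved under pics/ and viewed, about 8 in all and at most 12, crops included, and the job is handed in when it is done.

```bash
ls; mkdir -p pics; cat > h.py <<'E'
import numpy as np, cv2
from scipy.spatial.transform import Rotation as Ro
from cell import env
def cam(n):
    s=env.state(); c=env.read_camera(n); T=np.eye(4)
    if n=="wrist":
        W=np.eye(4); W[:3,:3]=Ro.from_euler('xyz',s['tcp_rot']).as_matrix(); W[:3,3]=s['eef_pos']
        T=W@np.array(c['tool_from_camera'])
    else:
        R=cv2.Rodrigues(np.array(c['rvec'],float))[0]; T[:3,:3]=R.T; T[:3,3]=-R.T@np.array(c['tvec'],float).ravel()
    c['T']=T; return c
def ray(c,u,v):
    d=c['T'][:3,:3]@np.array([(u-c['cx'])/c['fx'],(v-c['cy'])/c['fy'],1]); return c['T'][:3,3],d
def atz(c,u,v,z):
    o,d=ray(c,u,v); return o+d*(z-o[2])/d[2]
def pt(c,u,v):
    o,d=ray(c,u,v); return o+d*c['range_z'][int(v),int(u)]
def cloud(c):
    v,u=np.mgrid[:480,:640]; z=c['range_z']; P=np.stack([(u-c['cx'])/c['fx']*z,(v-c['cy'])/c['fy']*z,z],-1)
    P=P@c['T'][:3,:3].T+c['T'][:3,3]; P[z==0]=np.nan; return P
def tri(c1,p1,c2,p2):
    o1,d1=ray(c1,*p1);o2,d2=ray(c2,*p2)
    A=np.stack([d1,-d2],1);k=np.linalg.lstsq(A,o2-o1,rcond=None)[0]
    a=o1+d1*k[0];b=o2+d2*k[1];return (a+b)/2,np.linalg.norm(a-b)
E
python3 - <<'E'
from h import *
import pickle
s=env.state();print(s)
for n in("scene","side"):
    c=cam(n);pickle.dump(c,open(n+'.pkl','wb'));cv2.imwrite(f'pics/{n}.png',c['image']);print(n,c['T'].round(2).tolist(),c['fx'])
E
```

```text
pics
{'t': 0.0, 'joints': array([-1.27261325e+00,  4.91581799e-01,  1.55946721e+00,  1.62080725e-05,
        1.09167810e+00, -1.05610294e-01]), 'qvel': array([ 1.50272360e-05, -1.69062131e-03,  5.62670572e-04, -3.52376036e-05,
        2.48336535e-04,  4.70611903e-04]), 'tau': array([ 5.62213809e-04, -6.12648082e+01, -2.58185667e+01,  6.92627463e-02,
        4.82147781e-02, -1.39073031e-04]), 'eef_pos': array([ 245.51428678, -574.49116588,  214.04181222]), 'tcp_rot': array([-3.14046603e+00, -1.33882133e-04,  4.03785820e-01]), 'ft_force': array([0.32930984, 0.57230873, 0.95631595]), 'moment': array([-0.04264954,  0.01285599, -0.03086129]), 'opening': 0.9994164162708198}
scene [[-0.87, 0.33, -0.37, 855.64], [0.5, 0.57, -0.66, 621.32], [-0.01, -0.75, -0.66, 714.67], [0.0, 0.0, 0.0, 1.0]] 489.0733212439233
side [[0.69, -0.37, 0.62, 16.14], [-0.73, -0.36, 0.59, -436.71], [0.0, -0.86, -0.52, 515.73], [0.0, 0.0, 0.0, 1.0]] 436.15632358132103
```

View pics/scene.png

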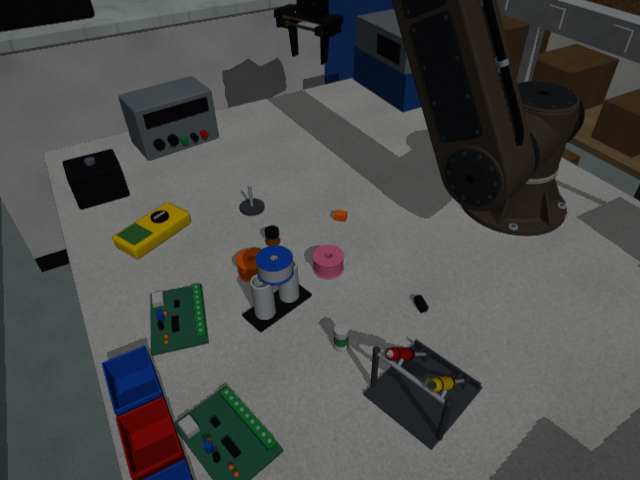

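View pics/side.png

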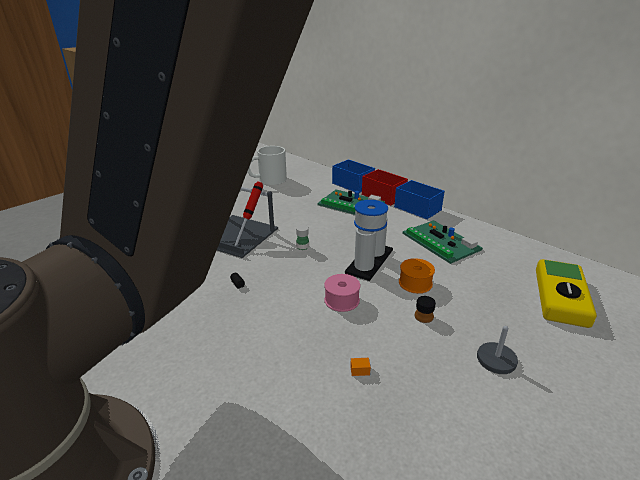

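The scene view shows the blue spool on the holder at (275,256), the pin stand at (251,207), the rest with red handle at (400,354) and yellow at (440,384). Pink and orange decoys sit at (328,262) and (250,262). In the side view the spool is at (371,208), the stand at (497,357) and the red driver at (253,200), with yellow hidden by the arm. Next I measure with the depth data.

```bash
python3 - <<'E'
from h import *
import pickle
S=pickle.load(open('scene.pkl','rb'));D=pickle.load(open('side.pkl','rb'))
def fitc(p):
    A=np.c_[2*p[:,:2],np.ones(len(p))];x=np.linalg.lstsq(A,(p[:,:2]**2).sum(1),rcond=None)[0];return x[:2],np.sqrt(x[2]+x[:2]@x[:2])
for n,c,b in(("scene",S,(235,240,320,335)),("side",D,(340,195,400,280))):
    P=cloud(c);h=cv2.cvtColor(c['image'],cv2.COLOR_BGR2HSV).astype(int);H,Sa,V=h[...,0],h[...,1],h[...,2]
    print(n,'bench z',np.nanmedian(P[300:330,480:520,2]) if n=='scene' else np.nanmedian(P[380:420,300:330,2]))
    m=np.zeros(H.shape,bool);u0,v0,u1,v1=b;m[v0:v1,u0:u1]=1
    bl=m&(H>100)&(H<125)&(Sa>120);p=P[bl];p=p[~np.isnan(p[:,0])];zt=np.percentile(p[:,2],80);t=p[abs(p[:,2]-zt)<5];e=cv2.minEnclosingCircle(t[:,:2].astype(np.float32))
    print('spool top z',np.median(t[:,2]),'encl',e,'mean',t.mean(0),len(t))
    # holder base plate: black, z 3..14
    q=P[m&(P[...,2]>3)&(P[...,2]<14)&(V<60)]; 
    r=cv2.minAreaRect(q[:,:2].astype(np.float32));print('base',len(q),r,cv2.boxPoints(r).round(0).tolist())
    for nm,lo,hi in(('red',(0,10),0),('yellow',(20,35),0)):
        box=(360,335,485,400) if n=='scene' else (205,170,285,260)
        m2=np.zeros(H.shape,bool);m2[box[1]:box[3],box[0]:box[2]]=1
        q=P[m2&(((H>=lo[0])&(H<=lo[1]))|((H>172)&(nm=='red')))&(Sa>140)&(V>50)]
        q=q[~np.isnan(q[:,0])]
        if len(q)>10: print(nm,len(q),q.mean(0),q.min(0),q.max(0),np.linalg.svd(q-q.mean(0))[2][0])
    bx=(235,180,270,220) if n=='scene' else (470,320,525,378)
    m3=np.zeros(H.shape,bool);m3[bx[1]:bx[3],bx[0]:bx[2]]=1
    q=P[m3&(P[...,2]>5)&(P[...,2]<16)];print('stand',len(q),cv2.minEnclosingCircle(q[:,:2].astype(np.float32)),np.median(q[:,2]))
    q=P[m3&(P[...,2]>25)&(P[...,2]<90)];print('pin',len(q),q.mean(0),q[:,2].max(),q[np.argsort(-q[:,2])[:6]].mean(0))
    im=c['image'];cr=lambda x0,y0,x1,y1,k:cv2.resize(im[y0:y1,x0:x1],None,fx=k,fy=k,interpolation=cv2.INTER_CUBIC)
    cv2.imwrite(f'pics/c_{n}.png',cr(225,180,325,330,4) if n=='scene' else cr(320,190,530,390,3))
a=cv2.imread('pics/c_scene.png');b=cv2.imread('pics/c_side.png')[:, :];a=cv2.resize(a,(0,0),fx=.9,fy=.9)
b=cv2.resize(b,(430,410));o=np.zeros((600,800,3),np.uint8);a=a[:600];o[:a.shape[0],:a.shape[1]]=a;o[:410,365:795]=b;cv2.imwrite('pics/c.png',o)
E
```

```text
scene bench z -0.18065297847084594
spool top z 129.47099190640836 encl ((631.82421875, 21.04203987121582), 33.56791687011719) mean [631.85017475  22.19807295 129.45265432] 703
base 831 ((600.1307373046875, -27.61517333984375), (248.19619750976562, 122.52933502197266), 53.35306167602539) [[477.0, -91.0], [575.0, -164.0], [723.0, 35.0], [625.0, 109.0]]
red 224 [544.15626575 284.34447432 102.37899335] [505.61682935 222.16366414   0.6291802 ] [571.977969   294.85682149 125.65723207] [-0.67692325 -0.19623526 -0.70941288]
yellow 255 [522.74632308 355.00091591 101.00813419] [457.06433519 295.80920719   4.44415149] [551.16414355 367.38595066 125.13156319] [0.57967623 0.28750665 0.76244042]
stand 295 ((553.2744140625, -297.1247253417969), 32.835845947265625) 9.34929889322234
pin 54 [ 554.62287886 -295.53780649   48.38826222] 71.769999426288 [ 554.22986392 -295.52191595   68.30840839]
side bench z 1.140836631946513
spool top z 131.12090320899733 encl ((633.00537109375, 21.181039810180664), 33.88398361206055) mean [629.44466286  19.48150404 131.04605757] 409
base 535 ((717.8980102539062, 106.5730209350586), (375.6055603027344, 140.7517547607422), 35.24969482421875) [[524.0, 56.0], [605.0, -59.0], [912.0, 157.0], [831.0, 272.0]]
red 279 [536.68541159 273.57951457  95.12584149] [505.9231887  260.96019667  60.39965606] [570.89985303 290.02558905 125.16084933] [-0.67689693 -0.19198552 -0.71059982]
stand 885 ((555.3477172851562, -296.6183776855469), 30.33234977722168) 10.838028032054638
pin 141 [ 553.38326422 -297.26773637   49.73033521] 72.41957225424608 [ 554.05998731 -296.82352619   71.31851024]
```

View pics/c.png

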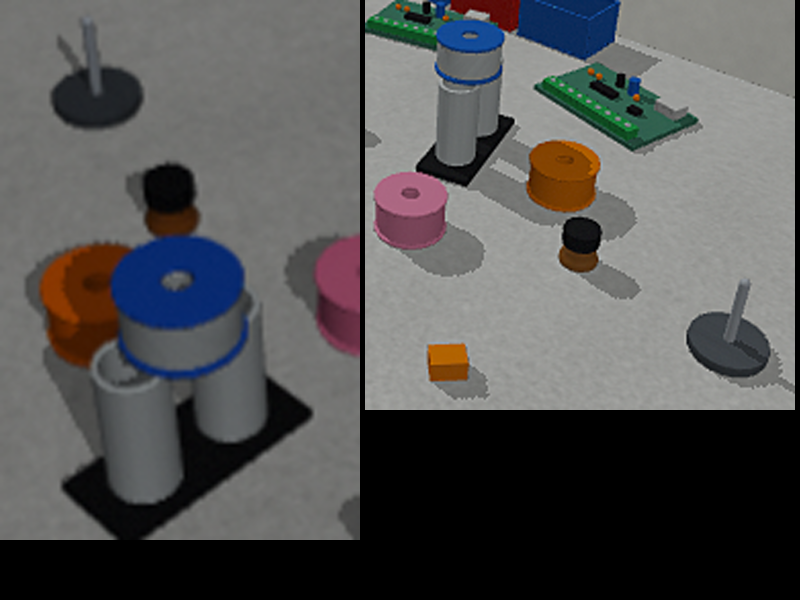

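The crops show the spool on both cups, with the stand clear of clutter. Spool centre is about (632,21) with its top at 130, and the pin is at (554,−296.5). I move to above the spool in two calls.

```bash
cat > go.py <<'E'
import sys
from h import *
# usage: go.py x y z [yaw]  -> shift in tool axes (m) and turn
s=env.state();a=[float(i) for i in sys.argv[1:]]
R=Ro.from_euler('xyz',s['tcp_rot']).as_matrix();d=R.T@(np.array(a[:3])-s['eef_pos'])/1000
yaw=s['tcp_rot'][2]
print('t',round(s['t'],2),'shift',d.round(4),'turn(+z tool=-yaw)',round(-(a[3]-yaw),4) if len(a)>3 else '', 'pos',s['eef_pos'].round(1),'rot',s['tcp_rot'].round(4),'F',s['ft_force'].round(1),'op',round(s['opening'],3),'q',s['joints'].round(2))
E
python3 -m pendant '[[[1,0.03,-0.02,0,0],[1,0.07,-0.047,0,0],[1,0.115,-0.077,0,0],[1,0.155,-0.104,0,0],[1,0.195,-0.131,0,0],[1,0.235,-0.158,0,0],[1,0.275,-0.185,0,0],[1,0.3,-0.2,0,0]]]'; python3 go.py 632 21.1 200
```

```text
t: 0.9
eef_pos: [443.9, -270.1, 214.6]
tcp_rot: [-3.141, -0.0, 0.405]
ft_force: [-0.4, 0.7, 0.4]
opening: 1.0
t 0.9 shift [ 0.2877 -0.1934  0.0147] turn(+z tool=-yaw)  pos [ 443.9 -270.1  214.6] rot [-3.1411 -0.      0.4054] F [-0.4  0.7  0.4] op 1.0 q [-0.67  0.34  1.81  0.    0.99  0.49]
```

```bash
python3 -m pendant '[[[1,0.03,-0.02,0,0],[1,0.07,-0.047,0.005,0],[1,0.115,-0.077,0.01,0],[1,0.155,-0.104,0.015,0],[1,0.195,-0.131,0.015,0],[1,0.235,-0.158,0.015,0],[1,0.275,-0.185,0.015,0],[1,0.288,-0.193,0.015,0]]]'; python3 go.py 632 21.1 97
python3 - <<'E'
from h import *
c=cam('wrist');P=cloud(c);h=cv2.cvtColor(c['image'],cv2.COLOR_BGR2HSV).astype(int)
q=P[(h[...,0]>100)&(h[...,0]<125)&(h[...,1]>120)&(abs(P[...,2]-129)<6)]
print(len(q),cv2.minEnclosingCircle(q[:,:2].astype(np.float32)),np.median(q[:,2]))
cv2.imwrite('pics/w1.png',c['image'])
E
```

```text
t: 1.7
eef_pos: [633.2, 21.4, 199.0]
tcp_rot: [-3.141, 0.0, 0.407]
ft_force: [0.1, -0.2, -0.2]
opening: 1.0
t 1.7 shift [-0.0012 -0.0002  0.102 ] turn(+z tool=-yaw)  pos [633.2  21.4 199. ] rot [-3.1411  0.      0.4069] F [ 0.1 -0.2 -0.2] op 1.0 q [-0.07  0.52  1.55  0.    1.07  1.09]
6906 ((633.1797485351562, 20.431941986083984), 32.27183532714844) 129.51467082340372
```

View pics/w1.png

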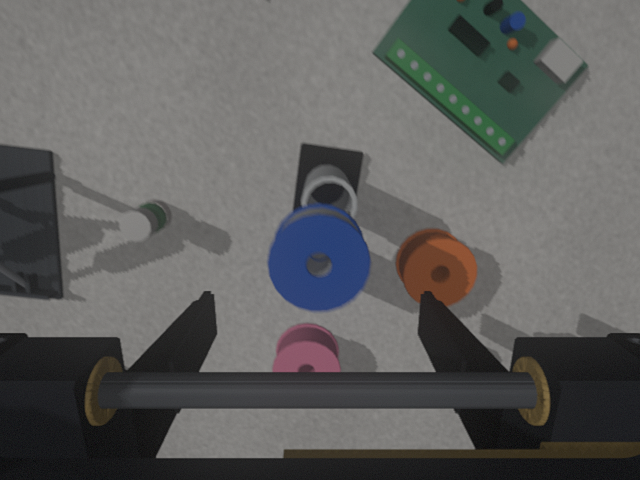

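The wrist view shows the spool centred between the fingers, with its hole at (319,264). I go down and close.

```bash
python3 -m pendant '[[[1,0,0,0.03,0],[1,0,0,0.06,0],[1,0,0,0.085,0],[1,0,0,0.102,0],[1,0,0,0.102,0],[0.3,0,0,0.102,0],[0.3,0,0,0.102,0],[0.3,0,0,0.102,0]]]'; python3 -m pendant '[[[0.3,0,0,0,0],[0.3,0,0,0,0],[0.3,0,0,-0.01,0],[0.3,0,0,-0.03,0],[0.3,0,0,-0.06,0],[0.3,0,0,-0.08,0],[0.3,0,0,-0.08,0],[0.3,0,0,-0.08,0]]]'; python3 go.py 554 -296.5 177 
python3 - <<'E'
from h import *
c=cam('wrist');P=cloud(c);h=cv2.cvtColor(c['image'],cv2.COLOR_BGR2HSV).astype(int)
q=P[(h[...,0]>100)&(h[...,0]<125)&(h[...,1]>120)&(P[...,2]>150)]
z=np.median(q[:,2]);q=q[abs(q[:,2]-z)<5]
e=cv2.minEnclosingCircle(q[:,:2].astype(np.float32));s=env.state();print(z,s['eef_pos'][2],e,s['eef_pos'][:2]-e[0])
cv2.imwrite('pics/w2.png',c['image'])
E
```

```text
t: 2.55
eef_pos: [632.3, 17.5, 98.8]
tcp_rot: [3.141, -0.001, 0.404]
ft_force: [0.4, -0.7, -0.5]
opening: 0.805
t: 3.35
eef_pos: [631.6, 17.7, 177.3]
tcp_rot: [3.142, 0.0, 0.404]
ft_force: [-0.4, 0.5, -2.6]
opening: 0.704
t 3.35 shift [-0.1948  0.2584  0.0003] turn(+z tool=-yaw)  pos [631.6  17.7 177.3] rot [3.1416e+00 2.0000e-04 4.0380e-01] F [-0.4  0.5 -2.6] op 0.704 q [-0.08  0.54  1.58 -0.    1.02  1.09]
208.2563527993809 176.53818142565984 ((633.0574951171875, 17.56055450439453), 33.48320770263672) [-1.76087344  0.16927926]
```

View pics/w2.png

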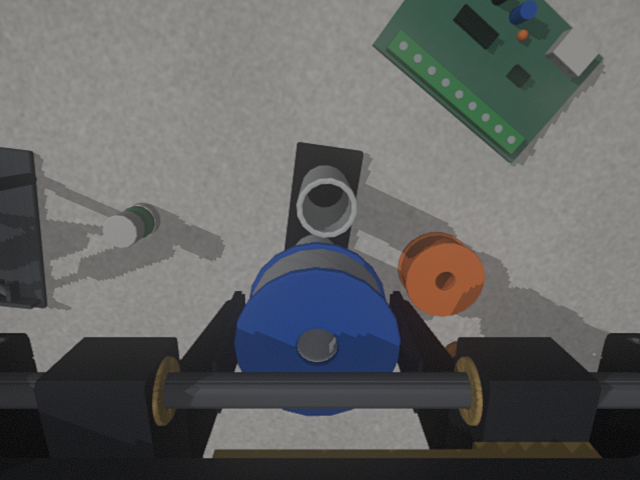

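Spool lifted. Its centre is about +1.4 mm in x from the TCP and its underside is 7 mm below it. I carry it to the stand.

```bash
python3 -m pendant '[[[0.3,-0.02,0.026,0,0],[0.3,-0.045,0.06,0,0],[0.3,-0.075,0.1,0,0],[0.3,-0.105,0.14,0,0],[0.3,-0.135,0.18,0,0],[0.3,-0.163,0.217,0,0],[0.3,-0.185,0.245,0,0],[0.3,-0.196,0.258,0,0]]]'; python3 -m pendant '[[[0.3,0,0,0,0],[0.3,0,0,0,0],[0.3,0,0,0.02,0],[0.3,0,0,0.05,0],[0.3,0,0,0.07,0],[0.3,0,0,0.08,0],[0.3,0,0,0.08,0],[0.3,0,0,0.08,0]]]'; python3 go.py 552.8 -296.4 97
python3 - <<'E'
from h import *
c=cam('side');P=cloud(c);h=cv2.cvtColor(c['image'],cv2.COLOR_BGR2HSV).astype(int)
q=P[:, 430:][(h[:,430:,0]>100)&(h[:,430:,0]<125)&(h[:,430:,1]>120)&(P[:,430:,2]>110)&(P[:,430:,1]<-200)]
z=np.median(q[:,2]);q=q[abs(q[:,2]-z)<5];print(z,cv2.minEnclosingCircle(q[:,:2].astype(np.float32)),len(q))
cv2.imwrite('pics/s2.png',cv2.resize(c['image'][250:390,420:580],None,fx=4,fy=4,interpolation=2))
E
```

```text
t: 4.2
eef_pos: [551.6, -299.2, 176.0]
tcp_rot: [-3.14, 0.002, 0.401]
ft_force: [-0.2, 0.4, -2.6]
opening: 0.696
t: 5.0
eef_pos: [553.7, -296.2, 98.4]
tcp_rot: [3.141, -0.0, 0.405]
ft_force: [-1.0, -0.3, -2.4]
opening: 0.698
t 5.0 shift [-0.0009 -0.0001  0.0014] turn(+z tool=-yaw)  pos [ 553.7 -296.2   98.4] rot [ 3.1409e+00 -5.0000e-04  4.0460e-01] F [-1.  -0.3 -2.4] op 0.698 q [-0.6   0.62  1.66  0.    0.85  0.57]
131.1522880109208 ((546.9485473632812, -297.5315856933594), 40.56776428222656) 1049
```

View pics/s2.png

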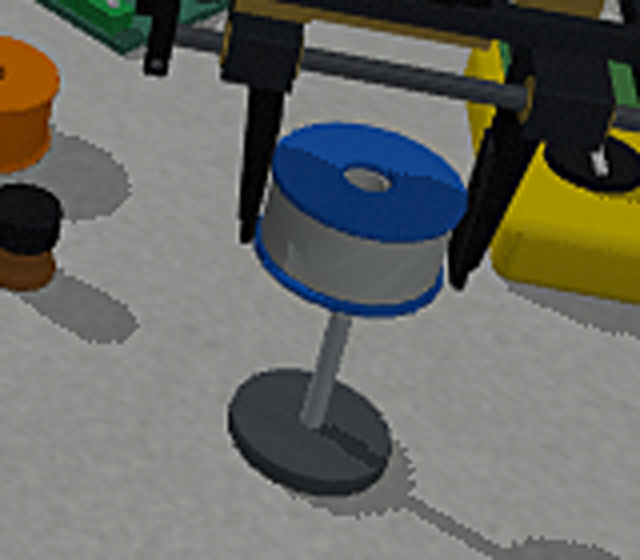

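```bash
python3 - <<'E'
from h import *
for n in('side','scene'):
    c=cam(n);P=cloud(c);h=cv2.cvtColor(c['image'],cv2.COLOR_BGR2HSV).astype(int)
    m=(h[...,0]>100)&(h[...,0]<125)&(h[...,1]>120)&(abs(P[...,2]-130)<12)&(np.hypot(P[...,0]-554,P[...,1]+296)<40)
    q=P[m];k=q.mean(0);nrm=np.linalg.svd(q-k,full_matrices=False)[2][2];r=abs((q-k)@nrm)<2.5;q=q[r];k=q.mean(0);nrm=np.linalg.svd(q-k,full_matrices=False)[2][2]
    print(n,len(q),k,nrm,cv2.minEnclosingCircle(q[:,:2].astype(np.float32)))
    if n=='side': print('hole',atz(c,512.2,294.8,129))
print(env.state()['eef_pos'])
E
```

```text
side 1034 [ 552.09256233 -294.87083016  131.13956747] [-6.96593139e-03 -2.66022431e-04  9.99975702e-01] ((554.1783447265625, -298.6082458496094), 37.215965270996094)
hole [ 554.98574148 -293.94059123  129.        ]
scene 273 [ 560.27684343 -294.69140422  129.61764221] [-0.00146654 -0.00851232  0.99996269] ((555.373779296875, -294.4597473144531), 34.739017486572266)
[ 553.51857382 -296.66305447   98.76966891]
```

```bash
python3 -m pendant '[[[0.3,-0.001,0.001,0.01,0],[0.3,-0.001,0.001,0.03,0],[0.3,-0.001,0.001,0.05,0],[0.3,-0.001,0.001,0.065,0],[0.3,-0.001,0.001,0.075,0],[0.3,-0.001,0.001,0.08,0],[0.3,-0.001,0.001,0.082,0],[0.3,-0.001,0.001,0.082,0]]]'; python3 go.py 0 0 0
```

```text
t: 5.95
eef_pos: [552.7, -298.1, 16.4]
tcp_rot: [3.141, -0.0, 0.404]
ft_force: [-1.5, 0.5, -1.1]
opening: 0.699
t 5.95 shift [-0.3911 -0.4913  0.0158] turn(+z tool=-yaw)  pos [ 552.7 -298.1   16.4] rot [ 3.1407e+00 -4.0000e-04  4.0390e-01] F [-1.5  0.5 -1.1] op 0.699 q [-0.6   0.74  1.71 -0.    0.69  0.57]
```

```bash
python3 -m pendant '[[[0.95,0,0,0,0],[0.95,0,0,0,0],[0.95,0,0,0,0],[0.95,0,0,-0.03,0],[0.95,0,0,-0.08,0],[0.95,0,0,-0.13,0],[0.95,0,0,-0.18,0],[0.95,0,0,-0.2,0]]]'; python3 - <<'E'
from h import *
c=cam('side');P=cloud(c);h=cv2.cvtColor(c['image'],cv2.COLOR_BGR2HSV).astype(int)
m=(h[...,0]>100)&(h[...,0]<125)&(h[...,1]>120)&(abs(P[...,2]-48)<8)&(np.hypot(P[...,0]-554,P[...,1]+296)<45)
q=P[m];print(len(q),q.mean(0),np.percentile(q[:,2],[5,50,95]),cv2.minEnclosingCircle(q[:,:2].astype(np.float32)))
# holder cups and rest from fixed cameras
s=cam('scene');cv2.imwrite('pics/s3.png',np.vstack([cv2.resize(c['image'][280:400,440:580],(800,380)),cv2.resize(s['image'][240:330,225:320],(400,220)).repeat(2,1)[:, :800]]))
for n,k in(('side',c),('scene',s)):
    P=cloud(k);q=P[(abs(P[...,2]-92)<4)&(np.hypot(P[...,0]-632,P[...,1]-20)<75)];
    print(n,len(q));lab=cv2.kmeans(q[:,:2].astype(np.float32),2,None,(3,50,.1),5,2)
    for i in(0,1): print(cv2.minEnclosingCircle(q[lab[1][:,0]==i,:2].astype(np.float32)))
E
python3 go.py 0 0 0
```

```text
t: 6.75
eef_pos: [553.6, -298.5, 221.0]
tcp_rot: [3.136, -0.004, 0.404]
ft_force: [0.1, 1.4, -0.6]
opening: 0.95
966 [ 550.08672987 -296.3186547    48.84283666] [47.1596683  48.86200938 50.32439655] ((553.3348999023438, -294.8522644042969), 33.464603424072266)
side 258
((605.83447265625, 11.864300727844238), 20.904869079589844)
((664.120361328125, 27.018957138061523), 20.867828369140625)
scene 263
((605.796630859375, 10.708927154541016), 20.975648880004883)
((662.6109619140625, 26.76176643371582), 20.53874969482422)
t 6.85 shift [-0.3924 -0.4932  0.2153] turn(+z tool=-yaw)  pos [ 553.5 -298.5  219.4] rot [ 3.136  -0.0035  0.4039] F [-1.2 -0.5 -0.6] op 0.948 q [-0.6   0.49  1.55 -0.    1.1   0.57]
```

View pics/s3.png

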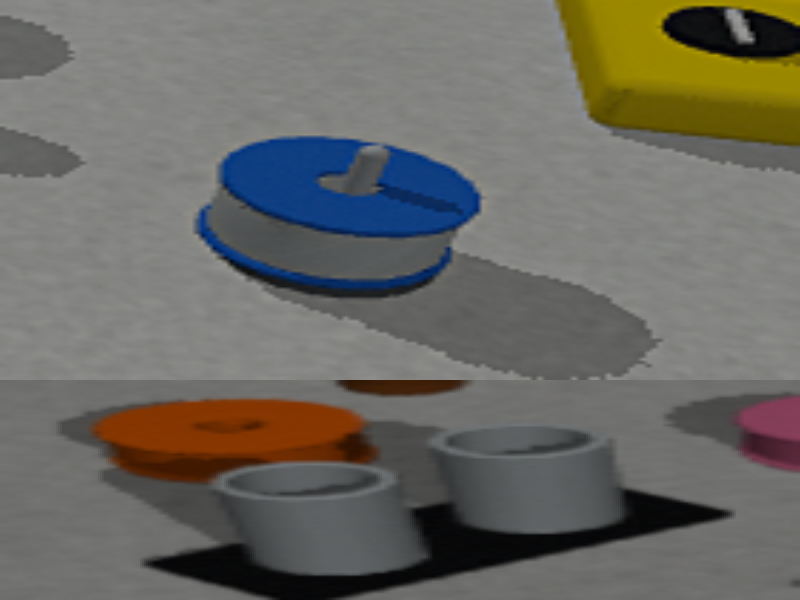

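The spool is on the pin and flat: its top reads 48.8 mm and the base edge shows evenly below it. The cups are at (606,11) and (663,27). Next I go above the rest.

```bash
python3 -m pendant '[[[0.7,0.015,-0.04,-0.005,0],[0.7,0.03,-0.08,-0.01,0],[0.7,0.046,-0.12,-0.02,0],[0.7,0.063,-0.165,-0.03,0],[0.7,0.08,-0.21,-0.03,0.03],[0.7,0.097,-0.253,-0.03,0.06],[0.7,0.113,-0.295,-0.03,0.09],[0.7,0.13,-0.34,-0.03,0.125]]]' >/dev/null
python3 -m pendant '[[[0.7,0,-0.001,0,0],[0.7,0,-0.001,0,0],[0.7,0,-0.001,0,0],[0.7,0,-0.001,0,0],[0.7,0,-0.001,0,0],[0.7,0,-0.001,0,0],[0.7,0,-0.001,0,0],[0.7,0,-0.001,0,0]]]' | head -3;  python3 go.py 530 315 250 .279
```

```text
t: 8.45
eef_pos: [538.2, 66.6, 245.6]
tcp_rot: [3.141, -0.0, 0.278]
t 8.45 shift [ 0.0604 -0.2411 -0.0044] turn(+z tool=-yaw) -0.0005 pos [538.2  66.6 245.6] rot [ 3.1415e+00 -1.0000e-04  2.7850e-01] F [-0.8  0.8  0.2] op 0.7 q [ 0.    0.34  1.72 -0.    1.08  1.29]
```

```bash
python3 -m pendant '[[[0.7,0.01,-0.04,0,0],[0.7,0.02,-0.08,0,0],[0.7,0.03,-0.12,-0.003,0],[0.7,0.04,-0.16,-0.005,0],[0.7,0.05,-0.2,-0.005,0],[0.7,0.06,-0.241,-0.005,0],[0.7,0.06,-0.241,-0.005,0],[0.7,0.06,-0.241,-0.005,0]]]' >/dev/null
cat > drv.py <<'E'
from h import *
import sys
c=cam('wrist');s=env.state();P=cloud(c);h=cv2.cvtColor(c['image'],cv2.COLOR_BGR2HSV).astype(int);H,S,V=h[...,0],h[...,1],h[...,2]
from scipy.optimize import least_squares
for nm,m in(('red',(H<10)|(H>172)),('yellow',(H>18)&(H<36))):
    q=P[m&(S>140)&(V>40)&(P[...,2]>45)]
    q=q[(np.abs(q-np.median(q,0))<60).all(1)]
    d0=np.array([.68,.194,.707]);
    def f(x):
        d=np.array([x[2],x[3],.707]);d/=np.linalg.norm(d);k=np.array([x[0],x[1],90.]);w=q-k;return np.linalg.norm(w-np.outer(w@d,d),axis=1)-10
    k=q.mean(0);x=least_squares(f,[k[0]-(k[2]-90),k[1],.68,.19],loss='soft_l1').x
    d=np.array([x[2],x[3],.707]);d/=np.linalg.norm(d);k=np.array([x[0],x[1],90.]);w=(q-k)@d
    print(nm,len(q),'axis@z90',k.round(1),'dir',d.round(3),'yaw',np.arctan2(d[1],d[0]).round(3),'tilt',np.degrees(np.arccos(d[2])).round(1),'res',np.abs(f(x)).mean().round(2))
    top=k+d*np.percentile(w,99.5);print('  top',top.round(1),'bottom colour',(k+d*w.min()).round(1),'tip est',(top-160*d).round(1))
cv2.imwrite(sys.argv[1],c['image'])
E
python3 drv.py pics/w3.png; python3 go.py 0 0 0
```

```text
red 753 axis@z90 [514.3 276.1  90. ] dir [0.707 0.193 0.681] yaw 0.266 tilt 47.1 res 1.72
  top [557.4 287.8 131.5] bottom colour [502.1 272.7  78.2] tip est [444.3 257.   22.5]
yellow 37 axis@z90 [18147.   9552.6    90. ] dir [-0.886 -0.463  0.001] yaw -2.66 tilt 89.9 res 0.68
  top [523.2 345.2 114.1] bottom colour [547.7 358.  114.1] tip est [665.  419.3 113.9]
t 9.3 shift [-0.5956  0.1565  0.2507] turn(+z tool=-yaw)  pos [529.4 314.8 250.4] rot [3.1412e+00 4.0000e-04 2.7940e-01] F [0.2 1.1 0. ] op 0.7 q [ 0.43  0.45  1.54 -0.    1.16  1.72]
```

View pics/w3.png

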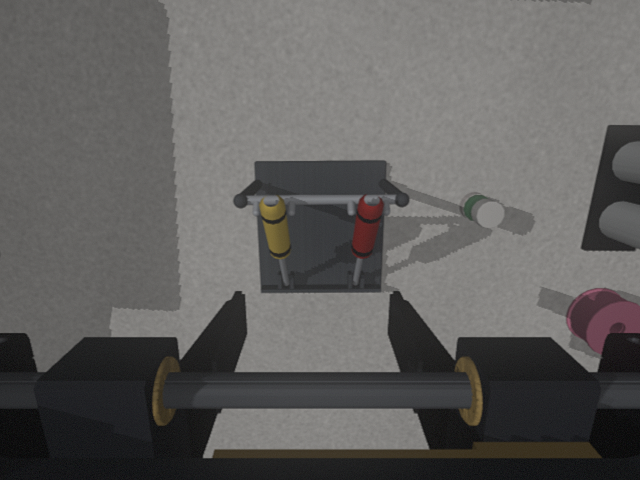

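The wrist view shows yellow's handle from (273,202) to (281,253), red's from (370,203) to (361,253), and the rest square in the view. I refit within those boxes.

```bash
cat > drv2.py <<'E'
from h import *
from scipy.optimize import least_squares
c=cam('wrist');P=cloud(c);h=cv2.cvtColor(c['image'],cv2.COLOR_BGR2HSV).astype(int)
for nm,b in(('red',(340,190,392,262)),('yellow',(250,190,300,262))):
    sub=(slice(b[1],b[3]),slice(b[0],b[2]));q=P[sub][h[sub][...,1]>110];q=q[(q[:,2]>50)&(q[:,2]<140)]
    def f(x):
        d=np.array([x[2],x[3],.707]);d/=np.linalg.norm(d);w=q-[x[0],x[1],100.];return np.linalg.norm(w-np.outer(w@d,d),axis=1)-10
    k=q.mean(0);x=least_squares(f,[k[0]-(k[2]-100)+6,k[1],.68,.19],loss='soft_l1').x
    d=np.array([x[2],x[3],.707]);d/=np.linalg.norm(d);k=np.array([x[0],x[1],100.]);w=(q-k)@d
    print(nm,len(q),'axis@z100',k.round(1),'dir',d.round(3),'yaw',np.arctan2(d[1],d[0]).round(3),'tilt',np.degrees(np.arccos(d[2])).round(1),'res',np.abs(f(x)).mean().round(2),'zmax',q[:,2].max())
for p in((255,161),(387,161),(262,292),(382,292)): print(atz(c,*p,6).round(1))
for p in((273,202),(281,253),(370,203),(361,253)): print(pt(c,*p).round(1))
E
python3 drv2.py; python3 go.py 0 0 0
```

```text
red 1023 axis@z100 [550.8 279.5 100. ] dir [0.693 0.197 0.694] yaw 0.276 tilt 46.1 res 0.62 zmax 125.47301964933371
yellow 1007 axis@z100 [529.2 352.6 100. ] dir [0.693 0.204 0.692] yaw 0.286 tilt 46.2 res 0.62 zmax 126.01807870389672
[558.8 388.6   6. ]
[595.7 260.1   6. ]
[421.  347.7   6. ]
[458.1 218.7   6. ]
[542.7 355.7  98.9]
[495.3 338.6  77.3]
[563.5 279.8  98.2]
[515.4 269.8  78.4]
t 9.35 shift [-0.5955  0.1566  0.2508] turn(+z tool=-yaw)  pos [529.6 314.3 250.5] rot [3.1413e+00 3.0000e-04 2.7840e-01] F [-0.8 -0.7  0.1] op 0.704 q [ 0.43  0.45  1.54 -0.    1.16  1.72]
```

Red's handle axis is at (550.8,279.5) at z=100, with a 45° tilt and yaw 0.28. I grasp it 110 mm up from the tip, with TCP at (537,275.5,67).

```bash
python3 -m pendant '[[[0.5,-0.002,0.02,0.02,0],[0.5,-0.0035,0.039,0.05,0],[0.5,-0.0035,0.039,0.09,0],[0.5,-0.0035,0.039,0.12,0],[0.5,-0.0035,0.039,0.15,0],[0.5,-0.0035,0.039,0.17,0],[0.5,-0.0035,0.039,0.183,0],[0.5,-0.0035,0.039,0.183,0]]]'; python3 -m pendant '[[[0.1,0,0,0,0],[0.1,0,0,0,0],[0.1,0,0,0,0],[0.1,0,0,0,0],[0.1,0,0,0,0],[0.1,0,0,0,0],[0.1,0,0,0,0],[0.1,0,0,0,0]]]';python3 go.py 536.9 275.5 67
```

```text
t: 10.15
eef_pos: [536.6, 275.5, 66.5]
tcp_rot: [3.141, 0.002, 0.278]
ft_force: [-0.2, -0.5, 0.6]
opening: 0.501
t: 10.95
eef_pos: [537.1, 276.6, 67.9]
tcp_rot: [3.141, -0.001, 0.279]
ft_force: [-0.4, -1.8, 5.3]
opening: 0.203
t 10.95 shift [-0.0005  0.001   0.0009] turn(+z tool=-yaw)  pos [537.1 276.6  67.9] rot [ 3.1415e+00 -5.0000e-04  2.7880e-01] F [-0.4 -1.8  5.3] op 0.203 q [ 0.37  0.64  1.75 -0.    0.76  1.66]
```

```bash
python3 -m pendant '[[[0.1,0.003,0,-0.004,0],[0.1,0.005,0,-0.01,0],[0.1,0.005,0,-0.025,0],[0.1,0.005,0,-0.05,0],[0.1,0.005,0,-0.08,0],[0.1,0.005,0,-0.11,0],[0.1,0.005,0,-0.14,0],[0.1,0.005,0,-0.14,0]]]'; python3 -m pendant '[[[0.1,0,0,0,0],[0.1,0,0,0,0],[0.1,0,0,0,0],[0.1,0,0,0,0],[0.1,0,0,0,0],[0.1,0,0,0,0],[0.1,0,0,0,0],[0.1,0,0,0,0]]]'
python3 - <<'E'
from h import *
s=env.state();print(s['eef_pos'],s['opening'])
o=[]
for n in('side','scene'):
    c=cam(n);im=c['image'];R=c['T'][:3,:3].T;p=R@(s['eef_pos']-c['T'][:3,3]);u=int(p[0]/p[2]*c['fx']+c['cx']);v=int(p[1]/p[2]*c['fy']+c['cy']);print(n,u-50,v-40)
    o.append(cv2.resize(im[max(v-40,0):v+60,max(u-50,0):u+50],(400,400),interpolation=2))
cv2.imwrite('pics/g1.png',np.hstack(o))
E
```

```text
t: 11.75
eef_pos: [543.1, 278.6, 211.9]
tcp_rot: [-3.141, -0.007, 0.279]
ft_force: [0.3, -0.0, -0.1]
opening: 0.205
t: 12.55
eef_pos: [541.7, 277.9, 207.6]
tcp_rot: [3.142, 0.0, 0.279]
ft_force: [0.6, 0.3, 0.2]
opening: 0.202
[541.71813452 277.93816205 207.56837973] 0.2016948516938242
side 198 109
scene 356 263
```

View pics/g1.png

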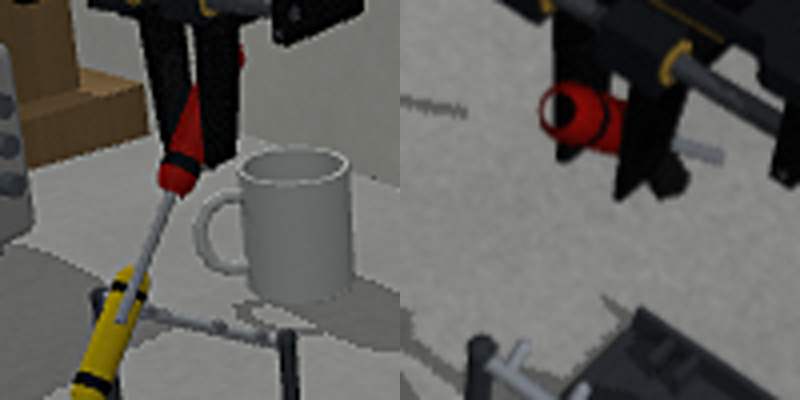

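```bash
python3 - <<'E'
from h import *
a=cam('side');b=cam('scene');print(tri(a,(228.5,189),b,(436.5,302.2)))
print(tri(a,(228.5-30.5+43.5,109+48),b,(356+69,263+34.5)))
E
```

```text
(array([466.327247  , 258.54894081, 148.91894749]), np.float64(4.191830283476395))
(array([512.86575221, 274.33078821, 200.07745746]), np.float64(10.750866123831969))
```

The tip triangulates to (466,258,149), 45° as expected, so the grip holds at 110 mm. I carry it so the tip hovers over the near cup.

```bash
python3 -m pendant '[[[0.1,0.006,0.03,0,0],[0.1,0.014,0.068,0,0],[0.1,0.023,0.11,0,0],[0.1,0.032,0.152,0,0],[0.1,0.041,0.195,0,0],[0.1,0.05,0.235,0.01,0],[0.1,0.055,0.26,0.025,0],[0.1,0.058,0.275,0.039,0]]]'; python3 -m pendant '[[[0.1,0,0,0,0],[0.1,0,0,0,0],[0.1,0,0,0,0],[0.1,0,0,0,0],[0.1,0,0,0,0],[0.1,0,0,0,0],[0.1,0,0,0,0],[0.1,0,0,0,0]]]'
python3 - <<'E'
from h import *
s=env.state();print(s['eef_pos'],s['opening'])
o=[]
for n in('side','scene'):
    c=cam(n);im=c['image'];R=c['T'][:3,:3].T;p=R@(np.array([606,11,100])-c['T'][:3,3]);u=int(p[0]/p[2]*c['fx']+c['cx']);v=int(p[1]/p[2]*c['fy']+c['cy']);print(n,u-40,v-50)
    o.append(cv2.resize(im[max(v-50,0):v+50,max(u-40,0):u+40],(400,500),interpolation=2))
cv2.imwrite('pics/g2.png',np.hstack(o))
E
```

```text
t: 13.55
eef_pos: [673.8, 27.4, 167.8]
tcp_rot: [3.141, -0.0, 0.277]
ft_force: [0.5, 0.5, -0.4]
opening: 0.202
t: 14.35
eef_pos: [673.1, 29.6, 168.7]
tcp_rot: [3.141, -0.0, 0.279]
ft_force: [-0.1, -0.3, -0.0]
opening: 0.204
[673.13603903  29.58205585 168.69430667] 0.2044744892448685
side 325 177
scene 245 211
```

View pics/g2.png

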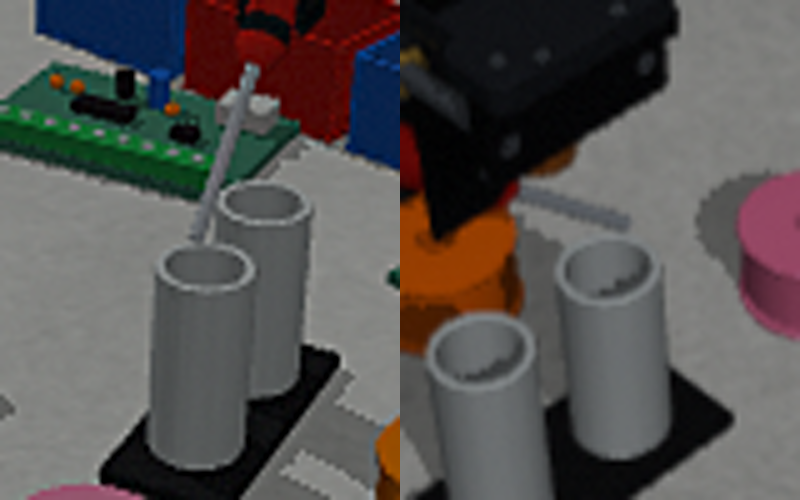

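```bash
python3 - <<'E'
from h import *
a=cam('side');b=cam('scene')
for p,q in(((365,224),(290.4,255.8)),((366.4,230.4),(286.8,265)),((325+53,177+41),(245+16.5,211+70.5))): print(tri(a,p,b,q))
E
```

```text
(array([597.11375885,   9.71551353, 109.82725135]), np.float64(4.8758510867359615))
(array([605.81426249,  11.30167228,  91.7118157 ]), np.float64(3.5463976782800497))
(array([663.08568932,  26.54320528,  91.12741716]), np.float64(3.140779766222152))
```

The tip is at (597,10,110) and the near rim centre at (606,11,92), as planned. I lower the tip inside the rim, then swing the driver upright against the robot-side wall.

```bash
python3 -m pendant '[[[0.1,0,0,0.01,0],[0.1,0,0,0.022,0],[0.1,0,0,0.032,0],[0.1,0,0,0.032,0],[0.1,-0.004,0,0.032,0],[0.1,-0.0075,0,0.029,0],[0.1,-0.0113,0,0.0255,0],[0.1,-0.0113,0,0.0255,0]]]'; python3 go.py 0 0 0
```

```text
t: 15.35
eef_pos: [662.7, 26.3, 144.5]
tcp_rot: [3.141, -0.003, 0.279]
ft_force: [3.2, 1.7, 0.6]
opening: 0.205
t 15.35 shift [-0.6447 -0.157   0.1428] turn(+z tool=-yaw)  pos [662.7  26.3 144.5] rot [ 3.1408e+00 -2.6000e-03  2.7860e-01] F [3.2 1.7 0.6] op 0.205 q [-0.06  0.61  1.53  0.    0.99  1.23]
```

```bash
python3 -m pendant '[[[0.1,-0.0076,0,-0.0058,0],[0.1,-0.0157,0,-0.011,0],[0.1,-0.0242,0,-0.0154,0],[0.1,-0.0331,0,-0.0191,0],[0.1,-0.0422,0,-0.022,0],[0.1,-0.0516,0,-0.024,0],[0.1,-0.058,0,-0.025,0],[0.1,-0.058,0,-0.025,0]]]'
python3 - <<'E'
from h import *
s=env.state();print(s['eef_pos'],s['opening'],s['ft_force'])
o=[]
for n in('side','scene'):
    c=cam(n);im=c['image'];R=c['T'][:3,:3].T;p=R@(np.array([606,11,130])-c['T'][:3,3]);u=int(p[0]/p[2]*c['fx']+c['cx']);v=int(p[1]/p[2]*c['fy']+c['cy']);print(n,u-40,v-50)
    o.append(cv2.resize(im[max(v-50,0):v+50,max(u-40,0):u+40],(400,500),interpolation=2))
cv2.imwrite('pics/g3.png',np.hstack(o))
E
```

```text
t: 16.15
eef_pos: [606.3, 10.2, 169.0]
tcp_rot: [3.141, -0.001, 0.278]
ft_force: [3.6, 1.3, 0.8]
opening: 0.206
[606.34626077  10.24522201 168.96554538] 0.20604515217749086 [3.5992542  1.27705423 0.82714145]
side 326 163
scene 244 199
```

View pics/g3.png

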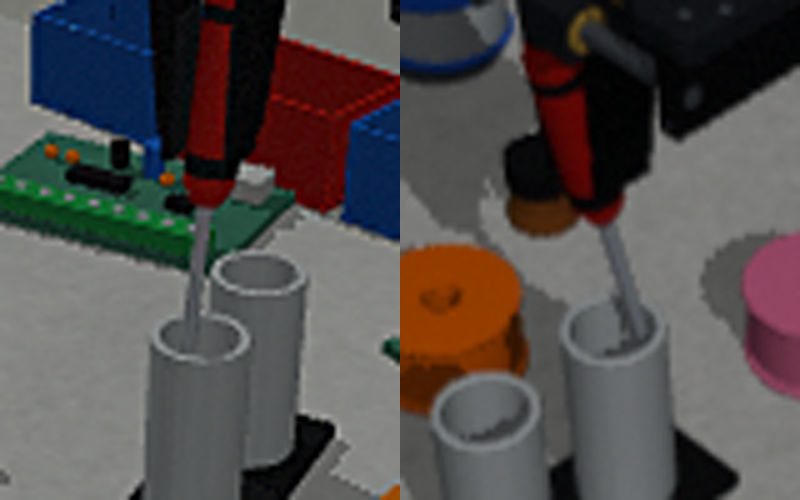

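The driver is nearly upright with its tip in the near cup. I lower it.

```bash
python3 -m pendant '[[[0.1,0,0,0.01,0],[0.1,0,0,0.025,0],[0.1,0,0,0.04,0],[0.1,0,0,0.052,0],[0.1,0,0,0.062,0],[0.1,0,0,0.067,0],[0.1,0,0,0.067,0],[0.1,0,0,0.067,0]]]'; python3 go.py 0 0 0
```

```text
t: 17.05
eef_pos: [606.4, 10.5, 101.0]
tcp_rot: [-3.141, 0.001, 0.279]
ft_force: [2.6, 0.9, -2.8]
opening: 0.205
t 17.05 shift [-0.5858 -0.1568  0.1014] turn(+z tool=-yaw)  pos [606.4  10.5 101. ] rot [-3.1414e+00  6.0000e-04  2.7880e-01] F [ 2.6  0.9 -2.8] op 0.205 q [-0.09  0.6   1.72 -0.    0.83  1.2 ]
```

```bash
python3 -m pendant '[[[0.45,0,0,0,0],[0.45,0,0,0,0],[0.45,0,0,0,0],[0.45,0,0,-0.01,0],[0.45,0,0,-0.04,0],[0.45,0,0,-0.08,0],[0.45,0,0,-0.12,0],[0.45,0,0,-0.15,0]]]' | head -2;python3 -m pendant '[[[0.5,-0.003,-0.03,0,0],[0.5,-0.003,-0.07,0,0],[0.5,-0.003,-0.11,0,0],[0.5,-0.003,-0.15,0,0],[0.5,-0.003,-0.19,0,0],[0.5,-0.003,-0.19,0,0],[0.5,-0.003,-0.19,0,0],[0.5,-0.003,-0.19,0,0]]]'; python3 go.py 515.3 348.6 67 .282
python3 - <<'E'
from h import *
for n in('side','scene'):
    c=cam(n);P=cloud(c);h=cv2.cvtColor(c['image'],cv2.COLOR_BGR2HSV).astype(int);m=((h[...,0]<8)|(h[...,0]>172))&(h[...,1]>120)&(np.hypot(P[...,0]-606,P[...,1]-11)<40)&(P[...,2]>70)
    q=P[m];print(n,len(q),q.mean(0),q.max(0),q.min(0)); t=q[q[:,2]>q[:,2].max()-8];print(t.mean(0))
E
```

```text
t: 17.85
eef_pos: [606.6, 10.4, 254.6]
t: 18.65
eef_pos: [551.5, 191.5, 251.5]
tcp_rot: [3.141, -0.0, 0.278]
ft_force: [0.2, -0.4, -0.0]
opening: 0.499
t 18.65 shift [ 0.0083 -0.161   0.1845] turn(+z tool=-yaw) -0.0037 pos [551.5 191.5 251.5] rot [ 3.1412e+00 -3.0000e-04  2.7830e-01] F [ 0.2 -0.4 -0. ] op 0.499 q [ 0.22  0.4   1.62 -0.    1.13  1.51]
side 363 [613.09687777  12.57893079 129.39734394] [631.89539443  25.93108914 166.90007223] [601.14947356   4.14349628  85.65841692]
[620.65311637  15.15577774 162.78719431]
scene 291 [619.66427982  22.8646862  132.01691284] [632.86249714  28.14730108 166.2621342 ] [601.22321093  12.65817411  86.65794008]
[623.72938238  22.27056636 161.4422035 ]
```

Red stands with its top at about 167 mm, so it is fully in and leaning slightly. Now I grasp yellow.

```bash
python3 -m pendant '[[[0.5,0.002,-0.04,0,0],[0.5,0.004,-0.08,0,0],[0.5,0.006,-0.12,0.01,0],[0.5,0.008,-0.161,0.03,0],[0.5,0.008,-0.161,0.07,0],[0.5,0.008,-0.161,0.11,0],[0.5,0.008,-0.161,0.13,0],[0.5,0.008,-0.161,0.13,0]]]'|head -2; python3 -m pendant '[[[0.5,0,0,0.02,0],[0.5,0,0,0.04,0],[0.5,0,0,0.054,0],[0.5,0,0,0.054,0],[0.1,0,0,0.054,0],[0.1,0,0,0.054,0],[0.1,0,0,0.054,0],[0.1,0,0,0.054,0]]]';python3 -m pendant '[[[0.1,0,0,0,0],[0.1,0,0,0,0],[0.1,0,0,0,0],[0.1,0,0,0,0],[0.1,0,0,0,0],[0.1,0.003,0,-0.004,0],[0.1,0.005,0,-0.01,0],[0.1,0.005,0,-0.02,0]]]';python3 go.py 0 0 0
```

```text
t: 19.55
eef_pos: [514.1, 347.8, 118.2]
t: 20.35
eef_pos: [515.0, 349.4, 67.7]
tcp_rot: [-3.142, -0.001, 0.279]
ft_force: [0.5, -1.5, 0.4]
opening: 0.221
t: 21.15
eef_pos: [519.6, 350.6, 87.1]
tcp_rot: [3.141, 0.001, 0.279]
ft_force: [-0.5, -0.3, -0.4]
opening: 0.204
t 21.15 shift [-0.5959  0.1941  0.0877] turn(+z tool=-yaw)  pos [519.6 350.6  87.1] rot [3.1414e+00 9.0000e-04 2.7880e-01] F [-0.5 -0.3 -0.4] op 0.204 q [ 0.49  0.64  1.67 -0.    0.83  1.78]
```

```bash
python3 -m pendant '[[[0.1,0,0,-0.02,0],[0.1,0,0,-0.06,0],[0.1,0.01,0.03,-0.1,0],[0.1,0.022,0.066,-0.12,0],[0.1,0.035,0.105,-0.12,0],[0.1,0.048,0.143,-0.12,0],[0.1,0.06,0.178,-0.12,0],[0.1,0.07,0.207,-0.12,0]]]' | head -2
python3 -m pendant '[[[0.1,0.01,0.03,0,0],[0.1,0.022,0.066,0,0],[0.1,0.034,0.1,0,0],[0.1,0.044,0.13,0.01,0],[0.1,0.049,0.145,0.025,0],[0.1,0.049,0.145,0.038,0],[0.1,0.049,0.145,0.038,0],[0.1,0.049,0.145,0.038,0]]]'|head -2
python3 -m pendant '[[[0.1,0,0,0,0],[0.1,0,0,0,0],[0.1,0,0,0,0],[0.1,0,0,0,0],[0.1,0,0,0,0],[0.1,0,0,0,0],[0.1,0,0,0,0],[0.1,0,0,0,0]]]'|head -2
python3 - <<'E'
from h import *
s=env.state();print(s['eef_pos'],s['opening'])
o=[]
for n in('side','scene'):
    c=cam(n);im=c['image'];R=c['T'][:3,:3].T;p=R@(np.array([663,27,110])-c['T'][:3,3]);u=int(p[0]/p[2]*c['fx']+c['cx']);v=int(p[1]/p[2]*c['fy']+c['cy']);print(n,u-40,v-50)
    o.append(cv2.resize(im[max(v-50,0):v+50,max(u-40,0):u+40],(400,500),interpolation=2))
cv2.imwrite('pics/g4.png',np.hstack(o))
E
```

```text
t: 21.95
eef_pos: [644.7, 169.1, 207.9]
t: 22.75
eef_pos: [730.1, 46.5, 169.0]
t: 23.55
eef_pos: [730.8, 45.0, 169.1]
[730.79533741  44.95196209 169.06986486] 0.19951129610072155
side 337 160
scene 219 223
```

View pics/g4.png

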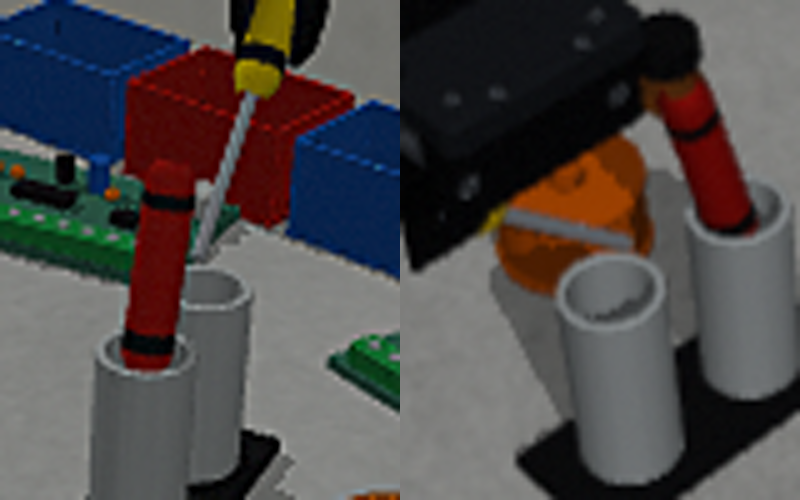

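```bash
python3 - <<'E'
from h import *
a=cam('side');b=cam('scene')
for p,q in(((377.6,211.4),(265,271.6)),((337+42.8,160+58.2),(261.2,281.4))): print(tri(a,p,b,q))
E
python3 -m pendant '[[[0.1,0,0,0.01,0],[0.1,0,0,0.022,0],[0.1,0,0,0.032,0],[0.1,0,0,0.032,0],[0.1,-0.004,0,0.032,0],[0.1,-0.0075,0,0.029,0],[0.1,-0.0113,0,0.0255,0],[0.1,-0.0113,0,0.0255,0]]]'
```

```text
(array([654.41790476,  23.90059341, 110.01939864]), np.float64(5.6414206812581424))
(array([664.04562015,  24.20263793,  90.59152881]), np.float64(5.842696767051921))
t: 24.55
eef_pos: [720.4, 41.8, 145.2]
tcp_rot: [3.141, -0.003, 0.279]
ft_force: [2.8, 0.8, 1.2]
opening: 0.202
```

Contact force matches the first driver's. Now the same arc, then the lowering.

```bash
python3 -m pendant '[[[0.1,-0.0076,0,-0.0058,0],[0.1,-0.0157,0,-0.011,0],[0.1,-0.0242,0,-0.0154,0],[0.1,-0.0331,0,-0.0191,0],[0.1,-0.0422,0,-0.022,0],[0.1,-0.0516,0,-0.024,0],[0.1,-0.058,0,-0.025,0],[0.1,-0.058,0,-0.025,0]]]'
python3 - <<'E'
from h import *
for n in('side','scene'):
    c=cam(n);P=cloud(c);h=cv2.cvtColor(c['image'],cv2.COLOR_BGR2HSV).astype(int);m=(h[...,0]>18)&(h[...,0]<36)&(h[...,1]>110)&(np.hypot(P[...,0]-663,P[...,1]-27)<60)&(P[...,2]>100)
    q=P[m];k=q.mean(0);print(n,len(q),k,np.linalg.svd(q-k,full_matrices=False)[2][0])
E
```

```text
t: 25.35
eef_pos: [663.8, 25.7, 169.5]
tcp_rot: [3.141, -0.001, 0.278]
ft_force: [2.2, 0.9, 2.0]
opening: 0.205
side 493 [656.26160475  23.84156986 232.44390039] [-0.15410882 -0.06597233  0.98584894]
scene 394 [678.99759671  39.03320607 217.80204197] [0.16516813 0.06735581 0.98396274]
```

```bash
python3 -m pendant '[[[0.1,0,0,0.008,0],[0.1,0,0,0.015,0],[0.1,0,0,0.022,0],[0.1,0,0,0.03,0],[0.1,0,0,0.037,0],[0.1,0,0,0.042,0],[0.1,0,0,0.042,0],[0.1,0,0,0.042,0]]]'
python3 - <<'E'
from h import *
o=[]
for n in('side','scene'):
    c=cam(n);im=c['image'];R=c['T'][:3,:3].T;p=R@(np.array([650,22,120])-c['T'][:3,3]);u=int(p[0]/p[2]*c['fx']+c['cx']);v=int(p[1]/p[2]*c['fy']+c['cy']);print(n,u-40,v-50)
    o.append(cv2.resize(im[max(v-50,0):v+50,max(u-40,0):u+40],(400,500),interpolation=2))
cv2.imwrite('pics/g5.png',np.hstack(o))
E
```

```text
t: 26.25
eef_pos: [664.0, 25.9, 126.3]
tcp_rot: [-3.141, 0.001, 0.279]
ft_force: [1.6, 0.6, -1.8]
opening: 0.206
side 335 158
scene 224 215
```

No pictures are left, so I go on by force and depth data.

```bash
python3 -m pendant '[[[0.1,0,0,0.006,0],[0.1,0,0,0.012,0],[0.1,0,0,0.018,0],[0.1,0,0,0.023,0],[0.1,0,0,0.025,0],[0.1,0,0,0.025,0],[0.1,0,0,0.025,0],[0.1,0,0,0.025,0]]]';python3 go.py 0 0 0
```

```text
t: 27.15
eef_pos: [664.1, 25.9, 101.6]
tcp_rot: [3.142, 0.0, 0.279]
ft_force: [2.1, 0.8, -2.1]
opening: 0.206
t 27.15 shift [-0.6456 -0.1579  0.1017] turn(+z tool=-yaw)  pos [664.1  25.9 101.6] rot [3.1416e+00 2.0000e-04 2.7880e-01] F [ 2.1  0.8 -2.1] op 0.206 q [-0.06  0.67  1.56 -0.    0.91  1.23]
```

```bash
python3 -m pendant '[[[0.45,0,0,0,0],[0.45,0,0,0,0],[0.45,0,0,0,0],[0.45,0,0,-0.01,0],[0.45,0,0,-0.04,0],[0.45,0,0,-0.08,0],[0.45,0,0,-0.12,0],[0.45,0,0,-0.15,0]]]'; python3 -m pendant '[[[0.45,0,-0.03,0,0],[0.45,0,-0.07,0,0],[0.45,0,-0.11,0,0],[0.45,0,-0.15,0,0],[0.45,0,-0.15,0,0],[0.45,0,-0.15,0,0],[0.45,0,-0.15,0,0],[0.45,0,-0.15,0,0]]]' | head -2
python3 - <<'E'
from h import *
for n in('side','scene'):
    c=cam(n);P=cloud(c);h=cv2.cvtColor(c['image'],cv2.COLOR_BGR2HSV).astype(int);H=h[...,0]
    for nm,mk,x,y in(('red',(H<8)|(H>172),606,11),('yellow',(H>18)&(H<36),663,27)):
        m=mk&(h[...,1]>120)&(np.hypot(P[...,0]-x,P[...,1]-y)<40)&(P[...,2]>70)&(P[...,2]<260)
        q=P[m];print(n,nm,len(q),'z',q[:,2].min().round(),q[:,2].max().round(),'top',q[q[:,2]>q[:,2].max()-8].mean(0).round(1),'low',q[q[:,2]<q[:,2].min()+10].mean(0).round(1))
    m=(H>100)&(H<125)&(h[...,1]>120)&(np.hypot(P[...,0]-554,P[...,1]+296)<45)&(P[...,2]>38)
    q=P[m];print(n,'spool',np.percentile(q[:,2],[5,50,95]).round(1),cv2.minEnclosingCircle(q[:,:2].astype(np.float32)))
    d0=cv2.imread(f'pics/{n}.png').astype(int);df=np.abs(d0-c['image']).sum(2)
    for nm,p in(('flux',(500,190,20)),):pass
    for nm,u,v in((('flux',341,340),('jar',272,236),('ferrite',421,303),('relay',341,215)) if n=='scene' else (('flux',303,238),('jar',425,309),('ferrite',237,281),('relay',361,367))): print(' ',nm,'mean diff',df[v-7:v+8,u-7:u+8].mean().round(1))
E
```

```text
t: 27.95
eef_pos: [664.3, 25.9, 255.2]
tcp_rot: [3.141, -0.002, 0.279]
ft_force: [-0.2, 0.1, -0.2]
opening: 0.453
t: 28.75
eef_pos: [623.2, 169.0, 251.7]
side red 357 z 85.0 167.0 top [620.5  14.7 163.1] low [604.3  10.7  90.6]
side yellow 329 z 85.0 168.0 top [678.3  30.9 163.4] low [662.7  25.9  90.3]
side spool [47.3 48.9 50.3] ((553.9159545898438, -294.357666015625), 33.95719528198242)
  flux mean diff 54.0
  jar mean diff 25.3
  ferrite mean diff 38.0
  relay mean diff 43.9
scene red 282 z 87.0 166.0 top [624.7  22.7 161.4] low [609.5  21.5  93.8]
scene yellow 322 z 89.0 165.0 top [682.4  37.9 160.7] low [668.6  36.7  95.2]
scene spool [45.  47.4 49.5] ((555.0957641601562, -296.24456787109375), 35.9064826965332)
  flux mean diff 33.4
  jar mean diff 14.1
  ferrite mean diff 19.8
  relay mean diff 205.5
```

Both drivers are in, with tops at 166–168 mm. The bystander differences may be shadow or arm occlusion, so I compare positions by depth.

```bash
python3 - <<'E'
from h import *
import pickle
B={'flux':(341,340,303,238,50),'jar':(272,236,425,309,36),'ferrite':(421,303,237,281,18),'relay':(341,215,361,367,18)}
for n in('scene','side'):
    old=pickle.load(open(n+'.pkl','rb'));new=cam(n)
    for k,b in B.items():
        u,v=b[:2] if n=='scene' else b[2:4]
        r=[]
        for c in(old,new):
            P=cloud(c)[v-20:v+20,u-20:u+20].reshape(-1,3);q=P[(P[:,2]>6)&(P[:,2]<b[4]+6)];r+= [len(q),q.mean(0).round(1) if len(q) else None]
        print(n,k,r)
E
```

```text
scene flux [388, array([579.7, 166.4,  34.9]), 390, array([579.8, 166.5,  34.9])]
scene jar [294, array([ 575.6, -145.3,   28.5]), 322, array([ 581.8, -138.2,   30.9])]
scene ferrite [153, array([398.9, 159.8,  14.3]), 151, array([398.9, 159.7,  14.3])]
scene relay [110, array([ 392.1, -152.7,   15.1]), 0, None]
side flux [279, array([572.3, 156.8,  32.7]), 276, array([572.3, 156.7,  32.6])]
side jar [456, array([ 562.2, -158.8,   25.3]), 453, array([ 561.3, -159.3,   25.5])]
side ferrite [131, array([394.3, 154.3,  15.4]), 134, array([394.2, 154.1,  15.3])]
side relay [302, array([ 388.6, -157.9,   16.4]), 306, array([ 388.4, -157.8,   16.3])]
```

```bash
python3 -c "
from cell import env
print(env.state()['t'],env.job_done())"
```

```text
the job is handed in; nothing more can be done
28.95 None
```

The bench is tidied and the job is handed in at t ≈ 29 s.

- **Spool:** I lifted it off the holder first and put it on the stand's pin. It sits flat, with its top measured at about 48 mm, where 10 + 38 was expected.
- **Screwdrivers:** I gripped each one 110 mm up from its tip and put the blade in its cup. I swung it upright against the cup wall, then lowered it until it was fully in. Red is in the near cup and yellow in the far one, with tops at 165–168 mm. Both lean slightly inside their cups.
- **Bystanders:** The final depth check shows the flux jar, amber jar, ferrite core and relay where they started, to within about 1 mm in the side camera. The scene camera disagreed on two of them. The relay could not be seen there, probably hidden by the arm. The amber jar read 6–7 mm different, probably because the spool no longer blocks the view of it.
- **Limits and last check:** Force readings at the end of each move stayed below about 6 N. The 12 pictures ran out before yellow was fully lowered, so I checked its final seating by depth and force only.

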